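Lay out a bearing kit on the stores bench

ROBOT

A 6-joint arm with a two-finger parallel gripper is mounted at the origin on the work surface. World frame = base frame: x ahead of the robot, y to its left, z up, the work surface at z = 0. Lengths are in m, angles in rad, forces in N, time in s.
With the tool pointing down it reaches from about 0.35 to 0.775 m from the base axis. Payload 5.5 kg.
Tool frame: the origin (TCP) lies midway between the tips of the shut fingers; the grasp point (between the pads) lies 19 mm behind it; y points along the fingers, x is the direction in which the jaws open and shut, and the axes are right-handed (so a half turn about y gives the same grasp; the last joint's range is limited). The gripper opens to 85 mm and grips with 20 to 120 N. Pads are 22 mm wide; open, the fingers measure 114 mm over their backs; the gripper's body (76 mm by 85 mm) begins 54 mm behind the grasp point. The pads swing forward as they close: fully open they stand 13 mm farther back than shut.
Start: joints at [1.069, 0.313, 0.046, 1.304, 0, 1.431], TCP at [0.204, 0.538, 0.231] pointing down, gripper open.
Joint ranges: [-2.76, 2.76], [-0.86, 1.69], [-1.03, 1.26], [-2.2, 2.34], [-1.47, 1.5], [-3.14, 3.14]. Speed limits (rad/s): [2.57, 2.57, 3.14, 3.14, 3.14, 3.14].

INTERFACE

Orientations are given as a unit quaternion [x, y, z, w].
In Python, from plant import ctrl, optics, hand_in gives the robot as it stands.
- The arm moves only by the shell command python3 -m crank 'ROWS' [FORCE]. ROWS is a JSON object of lists of equal length, an entry for each row: "dr": the turn, a rotation vector about the world's x, y, z in rad, a list of three; "travel": the shift along the world's x, y, z in cm, a list of three; "hand": the opening in per cent of the stroke, from 0 (shut) to 100 (fully open). In form: {"dr": [[rx, ry, rz], ...], "travel": [[tx, ty, tz], ...], "hand": [hand, ...]}. A call has 1 to 5 rows; each row shifts and turns the commanded pose from where the row before left it; what a row does not reach is not made up. A row lasts 1/12 s, in which the tool goes at most 41.7 mm and 7.16 degrees, less where a joint would pass 70% of its speed; a pose out of reach is approached as far as the arm can. A call with a gripper value outside its range is refused whole. The fingers move at their own pace and stop on an object; FORCE is the grip in N (left out, the last holds). Time passes only in rows, so rows that do not move let the fingers close. It gives the time, the measured TCP pose, the force and the opening at its end, in the units of the state.
- ctrl.read_state(): the state, without advancing time (a new reading comes with each control period).
- optics.camera(name): name is "side" or "top"; returns the picture (400x640x3 uint8, red, green, blue); there is no depth.
- optics.get_calibration(name): a dict with "fx", "fy", "cx", "cy" (pixels), "R" (3x3) and "t" (3): a world point X has camera coordinates R X + t. Camera axes: x right, y down, z forward; pixel columns grow to the right and rows downward; lengths in m; the calibration is good to about 2 mm. A picture is of the moment at which its call begins. get_calibration takes no time and is no camera call.
- hand_in(): hands the job in, once; it reports no verdict.
The state is a dict: "t": time; "joint_positions": joint angles; "qd": joint speeds; "effort": joint torques, N m; "position": TCP position; "eef_rot": TCP orientation; "contact_force": force on the tool from outside, world axes, zero at the start; "torque": the same for the moment, N m; "finger_gap": opening from 0.0 (shut) to 1.0 (fully open).
Only numpy, scipy, OpenCV 4.12 (cv2) and the standard library are available. Lean on these libraries where they do the work, as an engineer would, in place of code of your own. Each camera call takes 0.05 s, during which the arm holds its last target.

TASK

Lay out the bearing kit on the three rubber mats, one part centred on each and standing as it is now: the bearing ring on the end mat right in front of the small parts bin, the roller on the middle mat, and the flanged hub on the other end mat, so that the roller stands between ring and hub. Only when those three are in place, lift the cover plate straight up off its two dowels, keeping it level, and lay it flat on top of the bearing ring, centred on it, boss upward. Leave everything released and at rest.

Things in the scene. Friction and masses are not known exactly. Their poses are not given: they have to be found in the camera images.
- ring: bearing ring: thick plain steel ring lying flat, 56 mm outside diameter, 36 mm bore, 30 mm high; grip it across the outside. Origin at the centre of its underside, z up along its axis. Loose, upright on the table at the start, about 0.3 kg.
- roller: roller: steel upright cylinder, 36 mm diameter, 48 mm high, with a thin 14 mm diameter stub on top up to 60 mm. Origin at the centre of its underside, z up along its axis. Loose, upright on the table at the start, about 0.3 kg.
- hub: flanged hub: round aluminium foot flange, 66 mm diameter and 10 mm thick, with a solid 32 mm diameter neck rising from it to 46 mm; grip it by the neck. Origin at the centre of its underside, z up along its axis. Loose, upright on the table at the start, about 0.3 kg.
- plate: cover plate: aluminium plate 120 (x) x 70 (y) x 8 mm with a solid round boss, 30 mm diameter, rising from its middle from 8 to 40 mm above the underside; two holes at x = +44 and -44 mm sit on the stand's dowels with 1.5 mm play on the diameter. Origin at the centre of its underside, z up. Loose, about 0.3 kg. Grip it by the boss; fingers closing along y stay clear of the dowels.
- stand: dowel stand: fixed wooden block 150 (x) x 100 (y) x 20 mm on which the plate lies at the start, with two upright steel dowels, 10 mm diameter, at x = +44 and -44 mm, standing 20 mm above the block's top (12 mm above the plate's top). Origin at the centre of its underside, z up.
- mat_bin: square black rubber mat, 76 x 76 x 3 mm, fixed on a 4 mm plywood board (so its top is 7 mm above the table); origin at the centre of its underside, y along the row of mats, z up. The three mats are alike, 115 mm apart centre to centre in one row. This is the end mat right in front of the parts bin (the bin may be at either end of the row).
- mat_middle: square black rubber mat, 76 x 76 x 3 mm, fixed on a 4 mm plywood board (so its top is 7 mm above the table); origin at the centre of its underside, y along the row of mats, z up. The three mats are alike, 115 mm apart centre to centre in one row. This is the middle one.
- mat_far: square black rubber mat, 76 x 76 x 3 mm, fixed on a 4 mm plywood board (so its top is 7 mm above the table); origin at the centre of its underside, y along the row of mats, z up. The three mats are alike, 115 mm apart centre to centre in one row. This is the end mat away from the parts bin.
- bin: small open-topped green parts bin with some bolts in it, fixed, 120 (x) x 100 (y) mm, 60 mm high at the back and 35 mm at the front, standing behind one end mat (on the side away from the robot), its centre 155 mm from that mat's centre. Origin at the centre of its underside, x from front to back.
Things that resemble listed ones, but are neither listed nor needed, are in the scene too. What is shaped like the roller but blue or orange is not meant. There is more than one size of the stand; the job needs the larger.

How it is judged:
On the way, in this order (a step that is already met when the one before it is completed fails the run):
1. ring, roller and hub each upright and let go on its own mat, while the plate is still on its dowels (horizontal distance between ring and mat_bin below 0.015 m and angle between each of ring, roller, hub's own z axis and vertical below 0.1 rad and z of ring in the frame of mat_bin between 0 and 0.008 m and horizontal distance between roller and mat_middle below 0.015 m and z of roller in the frame of mat_middle between 0 and 0.008 m and horizontal distance between hub and mat_far below 0.015 m and z of hub in the frame of mat_far between 0 and 0.008 m and contact force between the fingers and ring below 0.1 N and contact force between the fingers and roller below 0.1 N and contact force between the fingers and hub below 0.1 N and linear speed of each of ring, roller, hub below 0.02 m/s and z of plate in the frame of stand below 0.025 m and horizontal distance between plate and stand below 0.01 m), for 0.2 s.
2. plate lifted level clear of its dowels (z of plate in the frame of stand above 0.045 m and angle between plate's own z axis and vertical below 0.2 rad), for 0.1 s.
At the end, for the whole second after the job is handed in: ring, roller and hub stand upright on their own mats (bin end, middle, other end), each within 15 mm of the mat's centre; the plate lies flat on the ring, boss upward, within 12 mm of the ring's centre; all are released and at rest (horizontal distance between ring and mat_bin below 0.015 m and angle between each of ring, roller, hub's own z axis and vertical below 0.1 rad and z of ring in the frame of mat_bin between 0 and 0.008 m and horizontal distance between roller and mat_middle below 0.015 m and z of roller in the frame of mat_middle between 0 and 0.008 m and horizontal distance between hub and mat_far below 0.015 m and z of hub in the frame of mat_far between 0 and 0.008 m and linear speed of each of ring, roller, hub, plate below 0.02 m/s and horizontal distance between plate and ring below 0.012 m and angle between plate's own z axis and vertical below 0.06 rad and z of plate in the frame of ring between 0.026 and 0.034 m); the robot touches nothing.
It fails at once if the plate is tilted by more than 15 degrees (angle between plate's own z axis and vertical above 0.26 rad).
It also fails if it takes over 128 s, if anything falls off the work surface, if the arm or the gripper's body presses on something with over 40 N, if the wrist force passes 120 N, or if a joint passes its speed limit or range.

## Working session

There is one attempt and no reset: what is moved stays moved. The work goes in short steps, Python scripts to look and compute and a shell command to move; the robot and the scene stay as the last step left them, time stands still between calls to the robot, and variables do not carry over. Pictures are saved under pics/ and viewed, and the job is handed in when it is done.

```bash
ls; mkdir -p pics
python3 - <<'E'
from plant import ctrl, optics
import cv2
print(ctrl.read_state())
for n in("side","top"):
    c=optics.get_calibration(n);print(n,c)
    cv2.imwrite(f"pics/{n}0.png",optics.camera(n)[:,:,::-1])
E
```

```text
pics
{'t': 0.0, 'joint_positions': array([ 1.06940502e+00,  3.14004752e-01,  4.50104358e-02,  1.30358588e+00,
       -2.36699942e-05,  1.43119834e+00]), 'qd': array([ 5.05435122e-04,  1.36145846e-03,  9.93911796e-04, -2.53911774e-03,
        8.53834852e-04, -1.77123245e-06]), 'effort': array([-1.57173268e-03, -4.80640233e+01,  2.98524177e+01,  1.98527717e-02,
       -2.05604947e-04, -1.82309975e-06]), 'position': array([0.20329901, 0.53733674, 0.23041924]), 'eef_rot': array([ 0.58208723,  0.40132539, -0.40244539, -0.58150674]), 'contact_force': array([-0.90825082, -0.69822768, -0.13905893]), 'torque': array([ 0.04652812,  0.01454861, -0.01424689]), 'finger_gap': 0.9986223219947604}
side {'fx': 435.06835634563345, 'fy': 435.06835634563345, 'cx': 321.4099863878442, 'cy': 197.59290873595202, 'R': array([[-0.95524541, -0.29577199, -0.00501469],
       [-0.22916942,  0.7506477 , -0.61968492],
       [ 0.18704971, -0.59080196, -0.78483466]]), 't': array([0.5321482 , 0.21273003, 0.99722661])}
top {'fx': 413.4468864261937, 'fy': 413.4468864261937, 'cx': 314.87792104889394, 'cy': 202.62614738534714, 'R': array([[ 0.01117447, -0.99993667, -0.00133741],
       [-0.98290002, -0.01073821, -0.18382664],
       [ 0.18380064,  0.00336871, -0.98295777]]), 't': array([-0.08803268,  0.54417069,  1.06001215])}
```

View pics/top0.png

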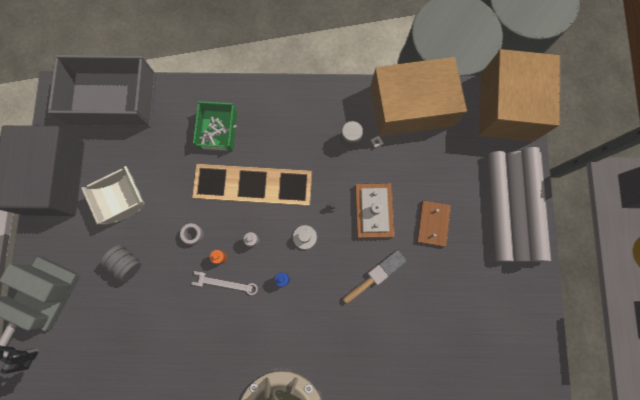

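View pics/side0.png

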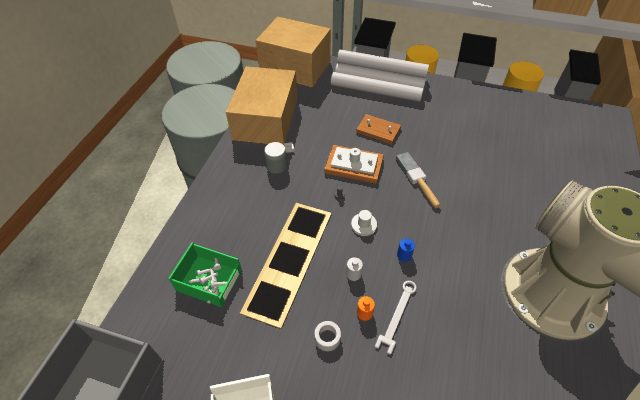

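The top view shows the bin at (215,127) behind the left mat (212,182), so mat_bin is the left one. The other mats are at (252,185) and (293,187). The ring is at (190,234), the white roller at (251,240), the hub at (305,237) and the large stand with the plate at (375,211). Next I'll enlarge these.

```bash
cat > h.py <<'E'
import numpy as np, cv2
from plant import ctrl, optics
def ray(n,u,v,z):
    c=optics.get_calibration(n);R=np.array(c['R']);t=np.array(c['t'])
    d=R.T@np.array([(u-c['cx'])/c['fx'],(v-c['cy'])/c['fy'],1]);o=-R.T@t
    return (o+d*(z-o[2])/d[2])[:2]
def proj(n,X):
    c=optics.get_calibration(n);p=np.array(c['R'])@np.array(X)+np.array(c['t'])
    return np.array([c['fx']*p[0]/p[2]+c['cx'],c['fy']*p[1]/p[2]+c['cy']])
def crop(im,x,y,w,h,s,out):
    a=cv2.resize(im[y:y+h,x:x+w],None,fx=s,fy=s,interpolation=cv2.INTER_CUBIC)
    for k in range(0,w,20): cv2.putText(a,str(x+k),(k*s,8),0,.3,(0,255,255),1);cv2.line(a,(k*s,10),(k*s,14),(0,255,255),1)
    for k in range(0,h,20): cv2.putText(a,str(y+k),(0,k*s+4),0,.3,(0,255,255),1);cv2.line(a,(20,k*s),(24,k*s),(0,255,255),1)
    cv2.imwrite(out,a)
E
python3 - <<'E'
from h import *
t=cv2.imread('pics/top0.png');s=cv2.imread('pics/side0.png')
crop(t,170,150,155,110,5,'pics/t1.png');crop(t,330,170,80,80,7,'pics/t2.png')
crop(s,230,195,160,120,5,'pics/s1.png');crop(s,300,130,100,110,5,'pics/s2.png');crop(s,300,230,130,125,5,'pics/s3.png')
E
```

```text
(no output)
```

View pics/t1.png

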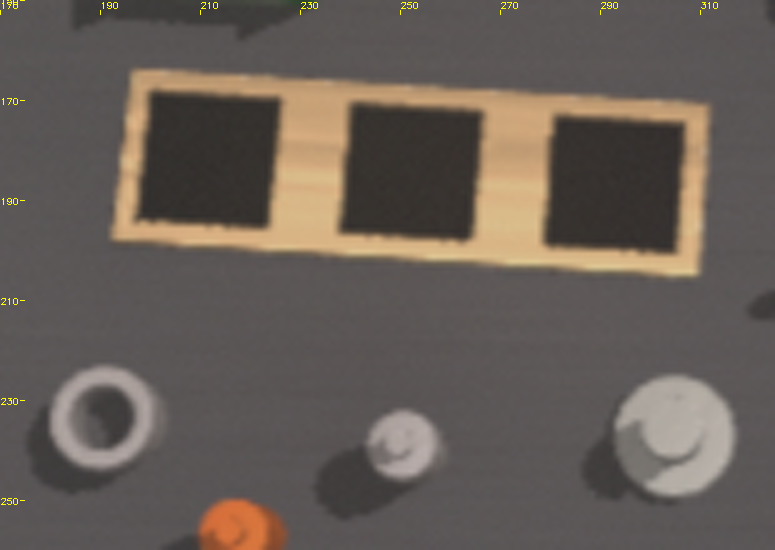

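View pics/t2.png

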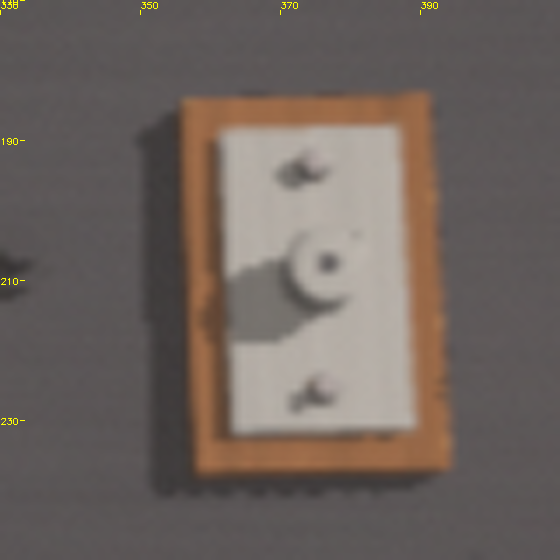

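View pics/s1.png

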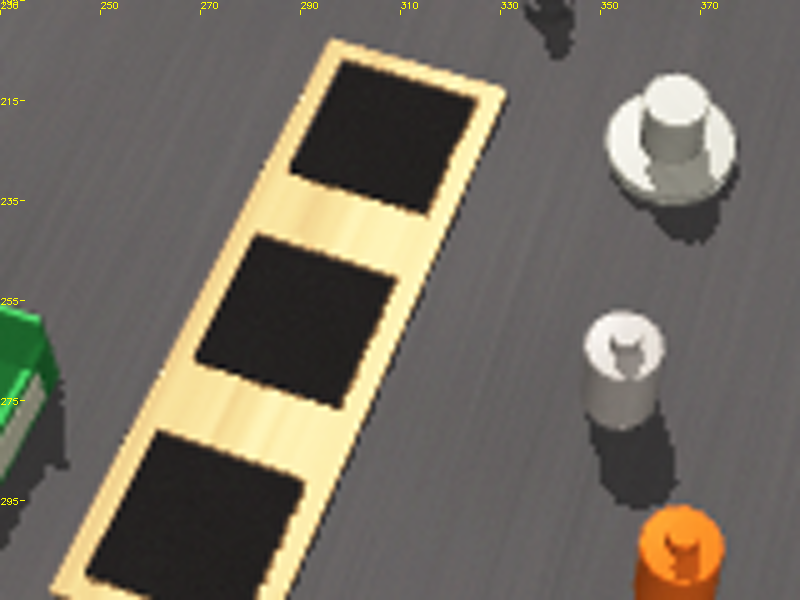

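View pics/s2.png

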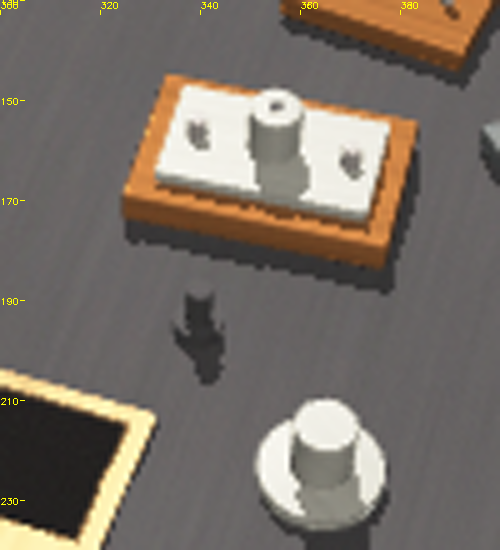

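View pics/s3.png

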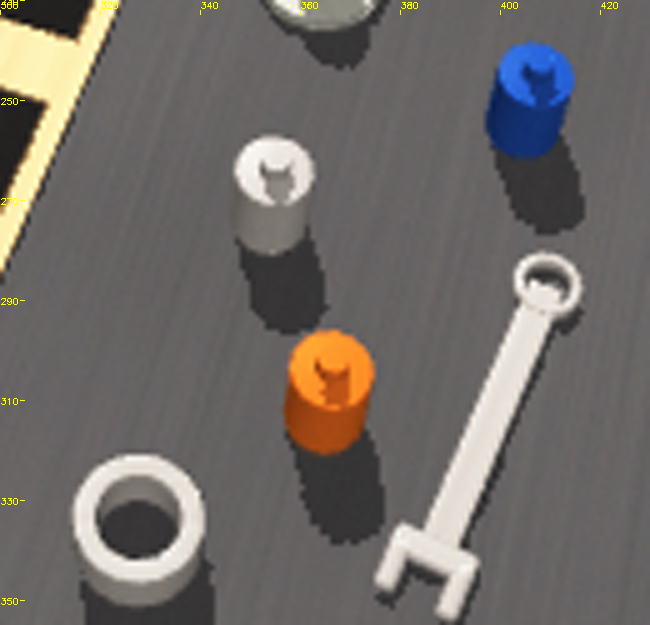

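Run:
```python
from h import *
def f(n,p,o,s,z):
    return ray(n,o[0]+(p[0]+.5)/s-.5,o[1]+(p[1]+.5)/s-.5,z)
np.set_printoptions(precision=4,suppress=True)
T=('top',(170,150),5);S=('side',(230,195),5)
def g(C,p,z): return f(C[0],p,C[1],C[2],z)
mats={'bin':[(149,91),(281,98),(268,228),(135,220)],'mid':[(351,102),(483,111),(472,241),(339,233)],'far':[(554,115),(685,122),(676,253),(543,244)]}
cs={}
for k,v in mats.items():
    q=np.array([g(T,p,.007) for p in v]);cs[k]=q.mean(0);print(k,q.mean(0),np.linalg.norm(np.roll(q,-1,0)-q,axis=1))
for k,v in {'mid':[(257,233),(397,277),(341,408),(195,360)],'far':[(342,60),(475,98),(428,214),(290,170)]}.items():
    print('side',k,np.mean([g(S,p,.007) for p in v],0))
d=cs['bin']-cs['far'];print(np.linalg.norm(d),np.degrees(np.arctan2(d[1],d[0])))
print('ring',g(T,(101,415),.03),f('side',(139,516),(300,230),5,.03))
print('roller',g(T,(402,445),.048),g(S,(624,352),.048))
print('hub fl',g(T,(675,436),.01),'neck',g(S,(677,101),.046))
print('boss',f('top',(328,262),(330,170),7,.06),f('side',(277,106),(300,130),5,.06))
d=f('top',(322,160),(330,170),7,.04)-f('top',(324,383),(330,170),7,.04)
print('dowels',d,np.linalg.norm(d))
c=[(219,128),(400,126),(416,429),(232,433)]
q=np.array([f('top',p,(330,170),7,.028) for p in c]);print('plate',q.mean(0)); 
for i in range(4): e=q[(i+1)%4]-q[i];print(np.linalg.norm(e),np.degrees(np.arctan2(e[1],e[0])))
print('blue/orange',ray('top',281,280,.048),ray('top',217,257,.048))
```

```text
bin [0.611  0.2111] [0.0752 0.0754 0.075  0.0749]
mid [0.605  0.0963] [0.0752 0.0752 0.0748 0.0759]
far [ 0.5995 -0.0184] [0.0743 0.0756 0.0746 0.0746]
side mid [0.6068 0.1016]
side far [ 0.6013 -0.0128]
0.22975207230032885 87.12438656535976
ring [0.4629 0.2549] [0.4637 0.2587]
roller [0.4467 0.0888] [0.4486 0.0968]
hub fl [ 0.457  -0.0548] neck [ 0.4591 -0.0486]
boss [ 0.5333 -0.2457] [ 0.5351 -0.2414]
dowels [ 0.0874 -0.0006] 0.0874181328700146
plate [ 0.5328 -0.2459]
0.0713481552339357 -88.72858604859009
0.11998435208713888 -178.2364652973483
0.07115705527054383 91.88166348683617
0.12074401724916264 1.8530389428824272
blue/orange [0.3399 0.0038] [0.3974 0.1736]
```

Run:
```python
from h import *
from scipy.spatial.transform import Rotation as Q
np.set_printoptions(precision=4,suppress=True)
s=ctrl.read_state();print(Q.from_quat(s['eef_rot']).as_matrix())
```

```text
[[ 0.354  -0.0008 -0.9353]
 [ 0.9353 -0.0014  0.354 ]
 [-0.0016 -1.      0.0002]]
```

```bash
python3 -m crank '{"dr":[[0,0,0.1],[0,0,0.1],[0,0,0.1],[0,0,0.096],[0,0,0]],"travel":[[2.6,-2.8,0],[2.6,-2.8,0],[2.6,-2.8,0],[2.6,-2.8,0],[2.6,-2.8,0]],"hand":[100,100,100,100,100]}' 40
python3 -m crank '{"dr":[[0,0,0],[0,0,0],[0,0,0],[0,0,0],[0,0,0]],"travel":[[2.6,-2.8,0],[2.6,-2.8,0],[2.6,-2.8,0],[2.6,-2.8,0],[2.6,-2.8,0]],"hand":[100,100,100,100,100]}'
python3 -m crank '{"dr":[[0,0,0],[0,0,0],[0,0,0],[0,0,0],[0,0,0]],"travel":[[0,0,-4],[0,0,-4],[0,0,-3],[0,0,0],[0,0,0]],"hand":[100,100,100,100,100]}'
python3 - <<'E'
from h import *
for n in("side","top"): cv2.imwrite(f"pics/{n}1.png",optics.camera(n)[:,:,::-1])
t=cv2.imread('pics/top1.png');s=cv2.imread('pics/side1.png')
crop(t,120,150,150,120,5,'pics/t3.png');crop(s,260,200,150,150,4,'pics/s4.png')
print(ctrl.read_state())
E
```

```text
t: 0.52
position: [0.3341, 0.3963, 0.2309]
eef_rot: [-0.49, -0.509, 0.51, 0.49]
contact_force: [-0.3, 0.5, -1.2]
finger_gap: 1.001
t: 0.93
position: [0.4643, 0.2561, 0.231]
eef_rot: [-0.491, -0.508, 0.509, 0.492]
contact_force: [0.3, -1.4, -0.1]
finger_gap: 0.999
t: 1.35
position: [0.4619, 0.2571, 0.12]
eef_rot: [-0.491, -0.507, 0.51, 0.492]
contact_force: [0.2, 0.6, 0.5]
finger_gap: 0.997
{'t': 1.45, 'joint_positions': array([ 3.56490418e-01,  2.86272430e-01, -2.64036248e-01,  1.01817620e+00,
        9.48808322e-05,  3.21917981e-01]), 'qd': array([ 0.00237353, -0.01721252,  0.02061238, -0.00484449, -0.00047458,
       -0.00089925]), 'effort': array([-1.55208581e-01, -4.27315342e+01,  2.62674934e+01,  9.35428357e-02,
       -7.00473334e-03,  3.49219840e-05]), 'position': array([0.46457867, 0.25840736, 0.12314307]), 'eef_rot': array([ 0.49160466,  0.50931935, -0.50781598, -0.49095986]), 'contact_force': array([ 1.01045028, -0.46975346,  0.38632582]), 'torque': array([0.04922877, 0.00719864, 0.00859228]), 'finger_gap': 0.9983159654816252}
```

View pics/t3.png

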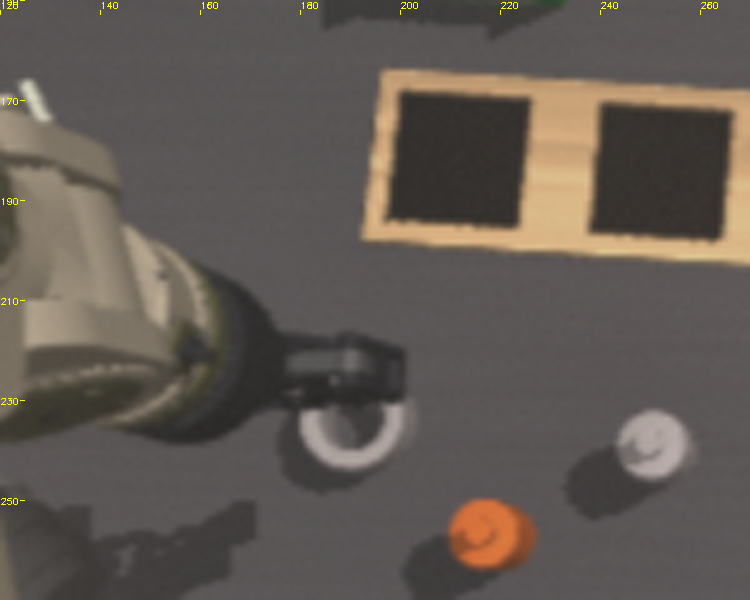

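View pics/s4.png

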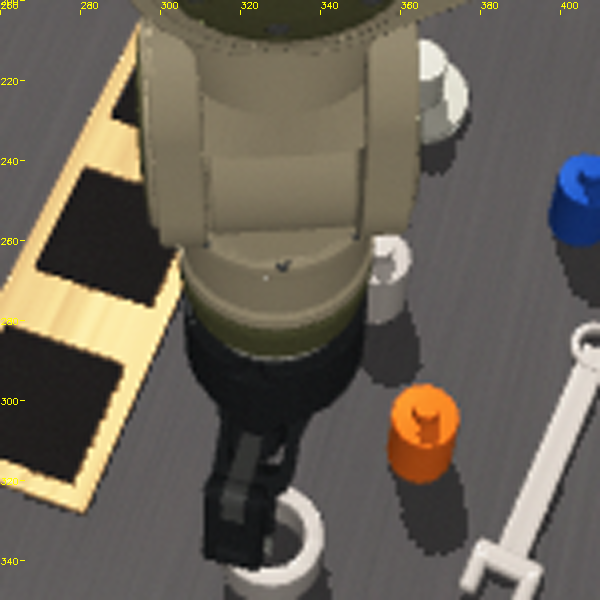

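The gripper is over the ring: its fingers are at about (190,222) in the top view and the ring at (190,234), which fits the parallax. Descending.

```bash
python3 -m crank '{"dr":[[0,0,0],[0,0,0],[0,0,0],[0,0,0],[0,0,0]],"travel":[[0,0,-4],[0,0,-3],[0,0,-2],[0,0,-1],[0,0,0]],"hand":[100,100,100,100,100]}'
python3 - <<'E'
from h import *
for n in("side","top"): cv2.imwrite(f"pics/{n}2.png",optics.camera(n)[:,:,::-1])
t=cv2.imread('pics/top2.png');s=cv2.imread('pics/side2.png')
crop(t,150,190,80,70,7,'pics/t4.png');crop(s,280,280,100,90,7,'pics/s5.png')
E
```

```text
t: 1.87
position: [0.4635, 0.2581, 0.0212]
eef_rot: [-0.491, -0.508, 0.509, 0.491]
contact_force: [-0.4, 1.5, 0.6]
finger_gap: 1.001
```

View pics/t4.png

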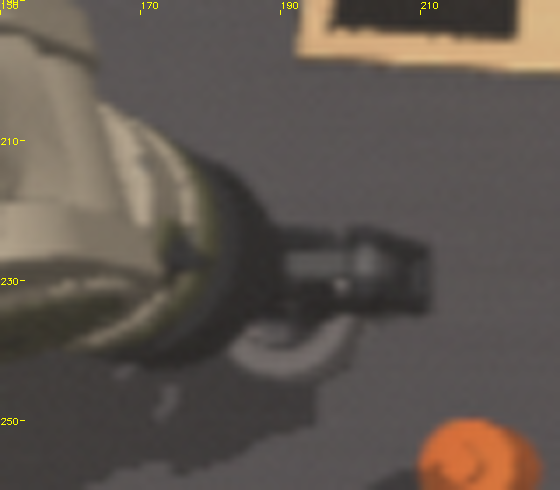

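View pics/s5.png

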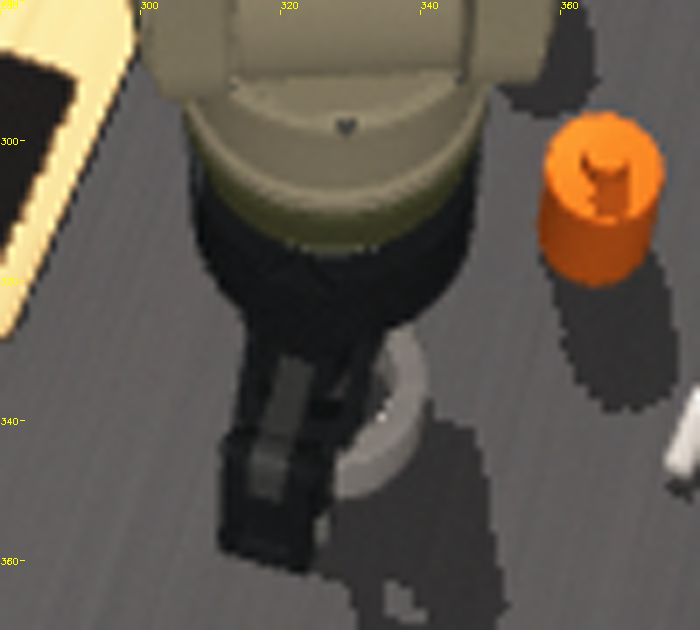

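Run:
```python
from h import *
np.set_printoptions(precision=2,suppress=True)
for z in(.034,.08):
  for y in(.042,.057,-.042,-.057): print(z,y,proj('side',(.4635,.2575+y,z)),proj('top',(.4635,.2575+y,z)))
print(ray('side',319,360,.034),ray('top',210,228.5,.034),ray('top',210,228.5,.06))
```

```text
0.034 0.042 [321.73 350.93] [172.81 232.03]
0.034 0.057 [319.51 358.11] [167.24 231.97]
0.034 -0.042 [333.33 313.25] [203.99 232.37]
0.034 -0.057 [335.28 306.94] [209.56 232.43]
0.08 0.042 [321.62 342.8 ] [166.77 230.  ]
0.08 0.057 [319.31 350.2 ] [160.97 229.93]
0.08 -0.042 [333.7  304.05] [199.27 230.35]
0.08 -0.057 [335.72 297.57] [205.07 230.42]
[0.46 0.32] [0.47 0.2 ] [0.47 0.19]
```

```bash
python3 -m crank '{"dr":[[0,0,0],[0,0,0],[0,0,0],[0,0,0],[0,0,0]],"travel":[[-0.2,0,-1],[0,0,-0.6],[0,0,0],[0,0,0],[0,0,0]],"hand":[100,100,100,50,50]}' 60
python3 -m crank '{"dr":[[0,0,0],[0,0,0],[0,0,0],[0,0,0],[0,0,0]],"travel":[[0,0,0],[0,0,0],[0,0,0],[0,0,0],[0,0,0]],"hand":[40,30,30,30,30]}'
```

```text
t: 2.38
position: [0.4617, 0.2578, 0.0055]
eef_rot: [0.491, 0.509, -0.508, -0.491]
contact_force: [-0.8, -0.3, 0.1]
finger_gap: 0.744
t: 2.8
position: [0.4619, 0.2574, 0.0063]
eef_rot: [0.492, 0.508, -0.508, -0.491]
contact_force: [-1.4, -2.1, 7.4]
finger_gap: 0.642
```

```bash
python3 -m crank '{"dr":[[0,0,0],[0,0,0],[0,0,0],[0,0,0],[0,0,0]],"travel":[[0,0,1],[0,0,2],[0,0,3],[0,0,3],[0,0,0]],"hand":[30,30,30,30,30]}'
python3 - <<'E'
from h import *
for n in("side","top"): cv2.imwrite(f"pics/{n}3.png",optics.camera(n)[:,:,::-1])
t=cv2.imread('pics/top3.png');s=cv2.imread('pics/side3.png')
crop(t,150,190,80,70,7,'pics/t5.png');crop(s,280,280,100,90,7,'pics/s6.png')
E
```

```text
t: 3.22
position: [0.465, 0.2593, 0.1014]
eef_rot: [0.493, 0.511, -0.506, -0.49]
contact_force: [1.8, 0.4, -2.0]
finger_gap: 0.641
```

View pics/t5.png

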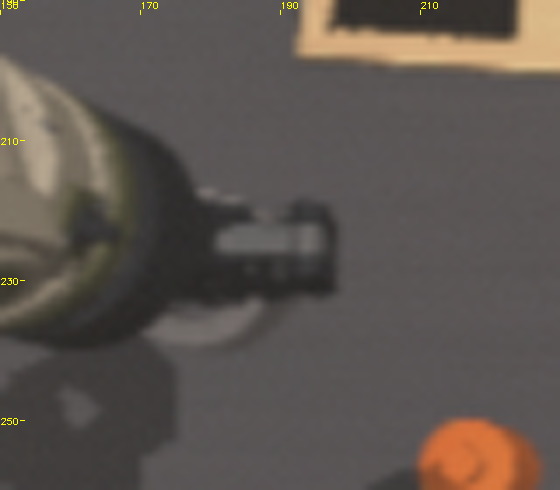

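View pics/s6.png

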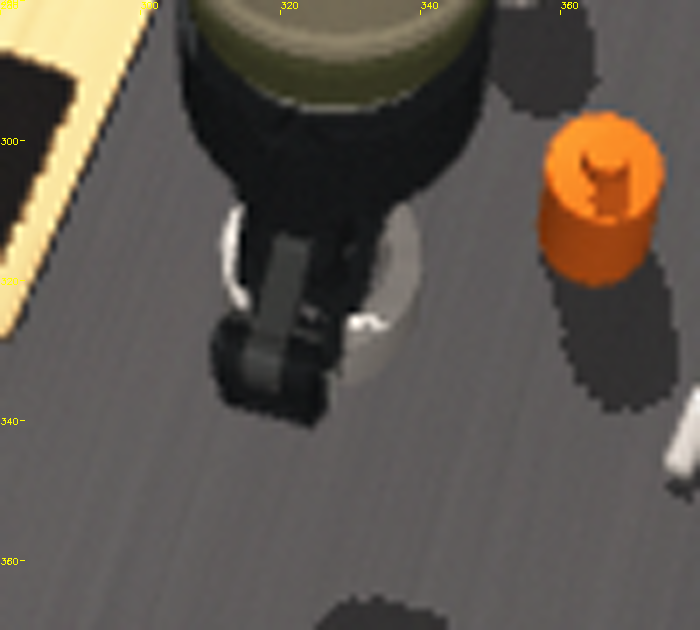

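Run:
```python
from h import *
np.set_printoptions(precision=2,suppress=True)
a=np.linspace(0,6.283,120)
for dx in (-.006,0,.004):
  for n in('side','top'):
   for z in(.12,.09):
    P=np.array([proj(n,(.4633+dx+.028*np.cos(b),.2573+.028*np.sin(b),z)) for b in a]);print(dx,n,z,P.min(0),P.max(0))
```

```text
-0.006 side 0.12 [316.53 301.9 ] [345.66 329.66]
-0.006 side 0.09 [316.74 308.32] [345.07 335.57]
-0.006 top 0.12 [166.56 219.59] [189.13 242.03]
-0.006 top 0.09 [170.72 221.27] [192.66 243.09]
0 side 0.12 [313.56 301.07] [342.65 328.75]
0 side 0.09 [313.85 307.5 ] [342.14 334.68]
0 top 0.12 [166.75 217.21] [189.29 239.6 ]
0 top 0.09 [170.89 218.95] [192.81 240.74]
0.004 side 0.12 [311.58 300.51] [340.65 328.15]
0.004 side 0.09 [311.93 306.95] [340.2  334.08]
0.004 top 0.12 [166.87 215.63] [189.4  237.99]
0.004 top 0.09 [171.01 217.41] [192.91 239.16]
```

```bash
python3 -m crank '{"dr":[[0,0,0],[0,0,0],[0,0,0],[0,0,0],[0,0,0]],"travel":[[3.7,-1.1,0],[3.7,-1.1,0],[3.7,-1.1,0],[3.7,-1.1,0],[0,0,-3]],"hand":[30,30,30,30,30]}'
python3 -m crank '{"dr":[[0,0,0],[0,0,0],[0,0,0],[0,0,0],[0,0,0]],"travel":[[0,0,-3],[0,0,0],[0,0,0],[0,0,0],[0,0,0]],"hand":[30,30,30,30,30]}'
python3 - <<'E'
from h import *
for n in("side","top"): cv2.imwrite(f"pics/{n}4.png",optics.camera(n)[:,:,::-1])
t=cv2.imread('pics/top4.png');s=cv2.imread('pics/side4.png')
crop(t,170,150,80,60,7,'pics/t6.png');crop(s,230,250,100,90,7,'pics/s7.png')
E
```

```text
t: 3.73
position: [0.622, 0.2123, 0.07]
eef_rot: [0.496, 0.512, -0.503, -0.489]
contact_force: [4.8, 0.1, -1.2]
finger_gap: 0.639
t: 4.15
position: [0.6102, 0.2143, 0.0369]
eef_rot: [0.492, 0.509, -0.508, -0.491]
contact_force: [0.7, -1.0, -2.2]
finger_gap: 0.638
```

View pics/t6.png

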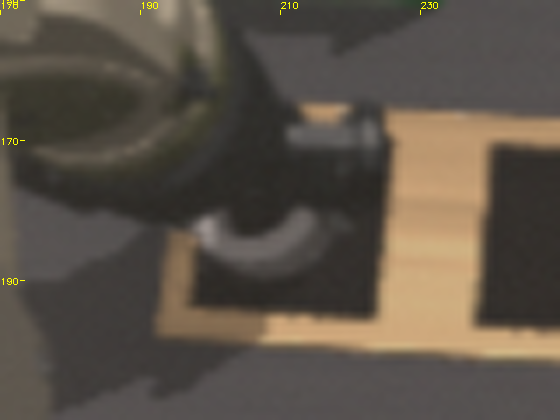

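View pics/s7.png

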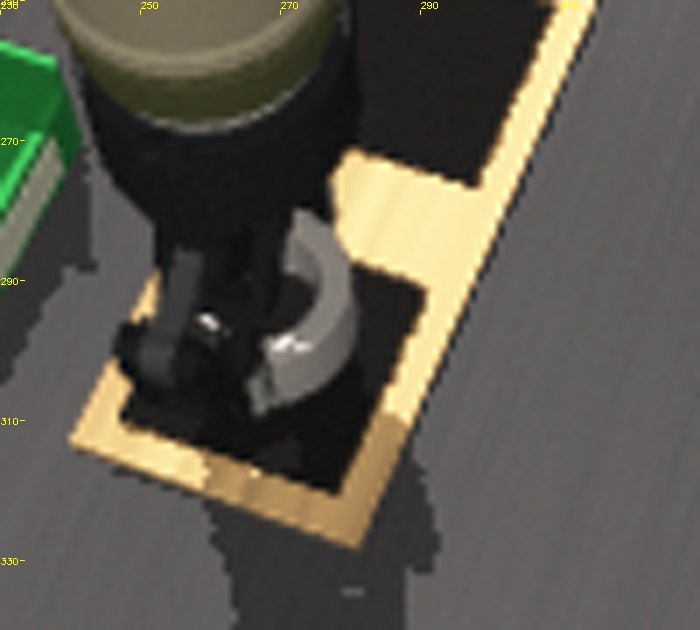

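```bash
cat >> h.py <<'E'
C={'top':{'bin':(.611,.2111),'mid':(.605,.0963),'far':(.5995,-.0184)},'side':{'bin':(.6125,.216),'mid':(.6068,.1016),'far':(.6013,-.0128)}}
def over(n,src,c,x,y,w,h,s,out):
    # c: list of (X,Y,Z,r) circles
    im=cv2.imread(src);a=cv2.resize(im[y:y+h,x:x+w],None,fx=s,fy=s,interpolation=cv2.INTER_CUBIC)
    for X,Y,Z,r in c:
        P=np.array([(proj(n,(X+r*np.cos(b),Y+r*np.sin(b),Z))-[x,y]+.5)*s-.5 for b in np.linspace(0,6.2832,90)])
        cv2.polylines(a,[np.round(P).astype(int)],True,(0,255,255),1)
    cv2.imwrite(out,a)
E
python3 - <<'E'
from h import *
over('top','pics/top4.png',[C['top']['bin']+(z,.028) for z in(.03,.06)],170,150,80,60,5,'pics/a.png')
over('side','pics/side4.png',[C['side']['bin']+(z,.028) for z in(.03,.06)],230,250,90,80,5,'pics/b.png')
a=cv2.imread('pics/a.png');b=cv2.imread('pics/b.png');o=np.zeros((400,800,3),np.uint8);o[:300,:400]=a;o[:,400:][:, :450]=b[:,:400];cv2.imwrite('pics/ov4.png',o)
E
```

```text
(no output)
```

View pics/ov4.png

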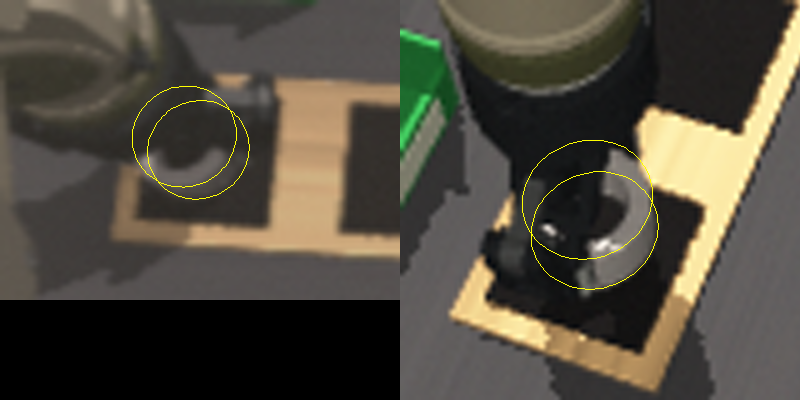

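The ring outline matches the predicted centred outline in both views, so I'll lower it.

```bash
python3 -m crank '{"dr":[[0,0,0],[0,0,0],[0,0,0],[0,0,0],[0,0,0]],"travel":[[0,0,-1.2],[0,0,-0.8],[0,0,-0.2],[0,0,0],[0,0,0]],"hand":[30,30,30,30,30]}'
```

```text
t: 4.67
position: [0.6094, 0.2139, 0.0135]
eef_rot: [0.491, 0.509, -0.508, -0.491]
contact_force: [-1.2, 0.2, 1.4]
finger_gap: 0.639
```

```bash
python3 -m crank '{"dr":[[0,0,0],[0,0,0],[0,0,0],[0,0,0],[0,0,0]],"travel":[[0,0,-0.1],[0,0,0],[0,0,0],[0,0,0],[0,0,0]],"hand":[30,30,68,80,90]}'
python3 -m crank '{"dr":[[0,0,0],[0,0,0],[0,0,0],[0,0,0],[0,0,0]],"travel":[[0,0,0],[0,0,1],[0,0,3],[0,0,4],[0,0,2]],"hand":[95,95,95,95,95]}'
```

```text
t: 5.08
position: [0.6096, 0.2138, 0.012]
eef_rot: [0.491, 0.508, -0.508, -0.491]
contact_force: [0.4, -1.0, 0.2]
finger_gap: 0.895
t: 5.5
position: [0.6111, 0.2141, 0.117]
eef_rot: [0.492, 0.51, -0.507, -0.491]
contact_force: [0.8, 0.8, 0.7]
finger_gap: 0.949
```

```bash
python3 -m crank '{"dr":[[0,0,0],[0,0,0],[0,0,0],[0,0,0],[0,0,0]],"travel":[[-3.2,-2.4,0],[-3.2,-2.4,0],[-3.2,-2.4,0],[-3.2,-2.4,0],[-3.2,-2.4,0]],"hand":[95,95,95,95,95]}'
python3 -m crank '{"dr":[[0,0,0],[0,0,0],[0,0,0],[0,0,0],[0,0,0]],"travel":[[0,0,0],[0,0,-2],[0,0,0],[0,0,0],[0,0,0]],"hand":[95,95,95,95,95]}'
python3 - <<'E'
from h import *
for n in("side","top"): cv2.imwrite(f"pics/{n}5.png",optics.camera(n)[:,:,::-1])
over('top','pics/top5.png',[C['top']['bin']+(z,.028) for z in(.007,.037)]+[(.4467,.0888,.048,.018)],170,150,130,110,6,'pics/t7.png')
over('side','pics/side5.png',[C['side']['bin']+(z,.028) for z in(.007,.037)]+[(.4486,.0968,.048,.018)],230,200,150,120,5,'pics/s8.png')
E
```

```text
t: 5.92
position: [0.4482, 0.093, 0.1129]
eef_rot: [0.492, 0.509, -0.508, -0.491]
contact_force: [0.6, -1.3, 0.8]
finger_gap: 0.949
t: 6.33
position: [0.4501, 0.0939, 0.0931]
eef_rot: [0.491, 0.509, -0.508, -0.491]
contact_force: [0.8, 0.3, 0.2]
finger_gap: 0.951
```

View pics/t7.png

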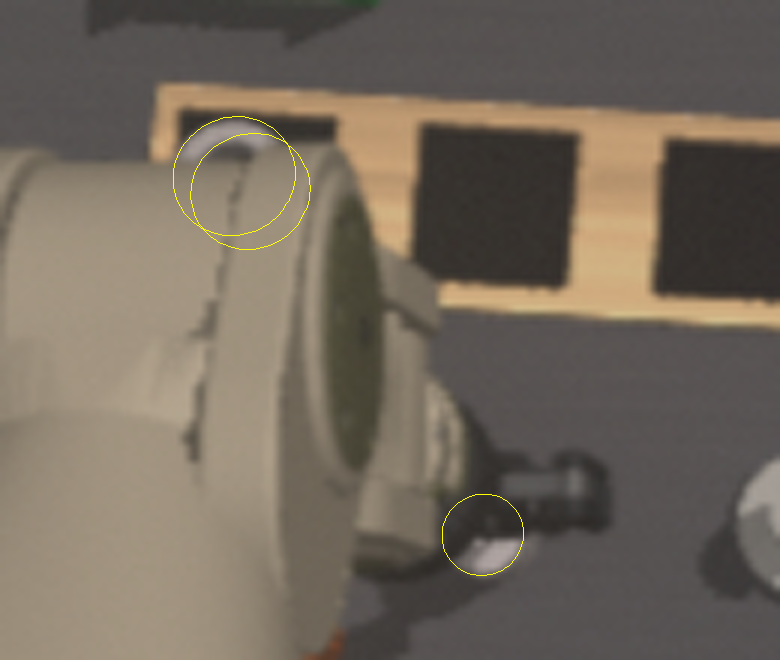

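View pics/s8.png

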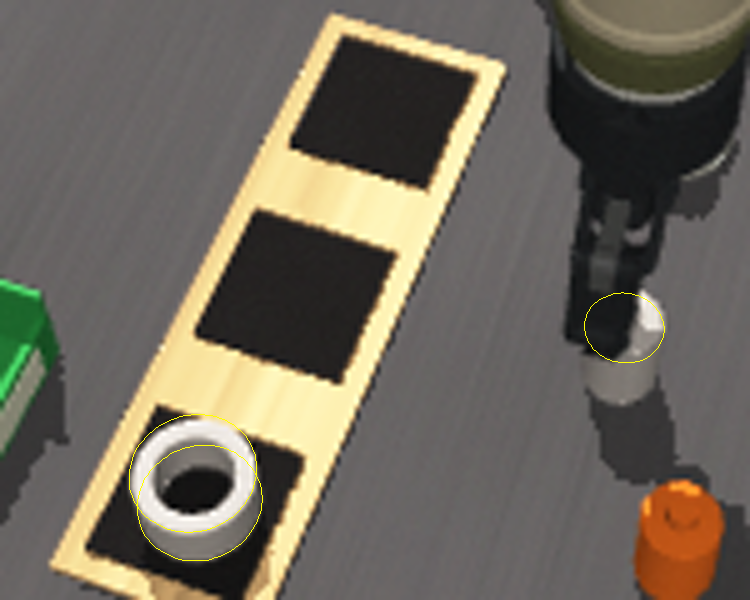

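The ring stands centred in the predicted outline on the bin mat. The roller lies between the fingers, so I'll descend and grip.

```bash
python3 -m crank '{"dr":[[0,0,0],[0,0,0],[0,0,0],[0,0,0],[0,0,0]],"travel":[[0,0,-3],[0,0,-3],[0,0,-2],[0,0,0],[0,0,0]],"hand":[95,95,95,95,60]}'
python3 -m crank '{"dr":[[0,0,0],[0,0,0],[0,0,0],[0,0,0],[0,0,0]],"travel":[[0,0,0],[0,0,0],[0,0,0],[0,0,0],[0,0,0]],"hand":[50,40,25,15,15]}'
python3 -m crank '{"dr":[[0,0,0],[0,0,0],[0,0,0],[0,0,0],[0,0,0]],"travel":[[0,0,0],[0,0,0],[0,0,0],[0,0,0],[0,0,0]],"hand":[15,15,15,15,15]}'
```

```text
t: 6.85
position: [0.449, 0.094, 0.012]
eef_rot: [-0.491, -0.508, 0.509, 0.492]
contact_force: [-0.0, -0.5, -0.2]
finger_gap: 0.832
t: 7.27
position: [0.4514, 0.0933, 0.0143]
eef_rot: [0.493, 0.509, -0.508, -0.49]
contact_force: [-1.5, -2.0, 6.5]
finger_gap: 0.411
t: 7.68
position: [0.4514, 0.0933, 0.0143]
eef_rot: [0.493, 0.509, -0.508, -0.49]
contact_force: [-0.3, -2.2, 6.7]
finger_gap: 0.404
```

```bash
python3 -m crank '{"dr":[[0,0,0],[0,0,0],[0,0,0],[0,0,0],[0,0,0]],"travel":[[0,0,1],[0,0,2],[0,0,3],[0,0,1],[3.8,0.1,0]],"hand":[15,15,15,15,15]}'
python3 -m crank '{"dr":[[0,0,0],[0,0,0],[0,0,0],[0,0,0],[0,0,0]],"travel":[[4,0.2,0],[4,0.2,0],[3.8,0.1,0],[0,0,-2],[0,0,-2]],"hand":[15,15,15,15,15]}'
python3 -m crank '{"dr":[[0,0,0],[0,0,0],[0,0,0]],"travel":[[0,0,0],[0,0,0],[0,0,0]],"hand":[15,15,15]}'
python3 - <<'E'
from h import *
for n in("side","top"): cv2.imwrite(f"pics/{n}6.png",optics.camera(n)[:,:,::-1])
zs=(.03,.078)
over('top','pics/top6.png',[C['top']['mid']+(z,.018) for z in zs],200,140,100,70,7,'pics/t8.png')
over('side','pics/side6.png',[C['side']['mid']+(z,.018) for z in zs],230,200,150,120,5,'pics/s9.png')
E
```

```text
t: 8.1
position: [0.4815, 0.0953, 0.0849]
eef_rot: [-0.49, -0.508, 0.51, 0.492]
contact_force: [-2.5, -0.1, -3.0]
finger_gap: 0.401
t: 8.52
position: [0.6105, 0.0998, 0.0439]
eef_rot: [0.493, 0.51, -0.507, -0.49]
contact_force: [-1.5, 0.2, -3.0]
finger_gap: 0.402
t: 8.77
position: [0.6054, 0.0999, 0.0432]
eef_rot: [0.491, 0.509, -0.508, -0.491]
contact_force: [0.0, -0.2, -2.1]
finger_gap: 0.404
```

View pics/t8.png

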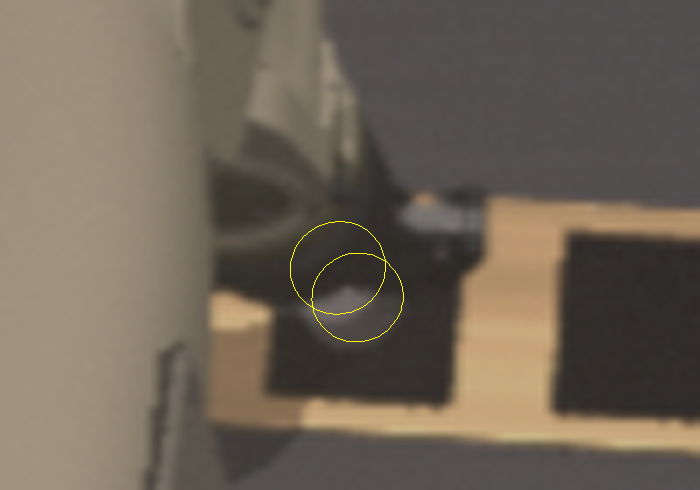

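View pics/s9.png

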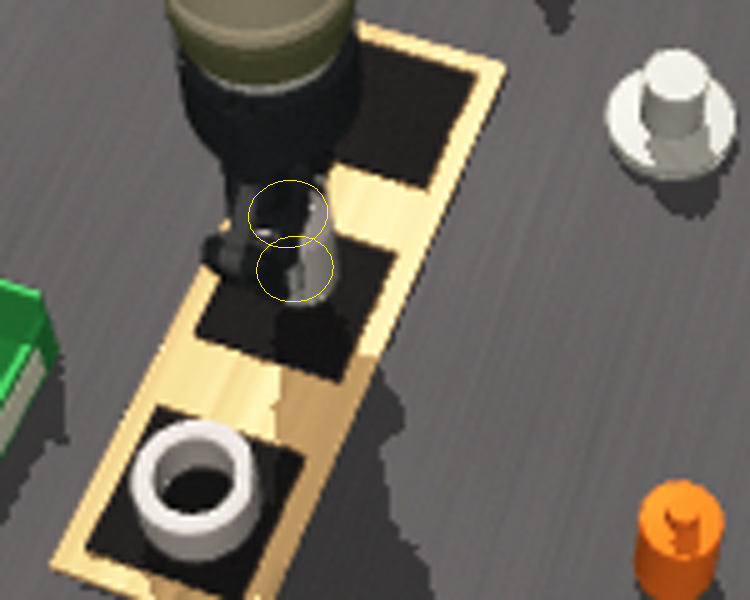

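```bash
python3 -m crank '{"dr":[[0,0,0],[0,0,0],[0,0,0],[0,0,0],[0,0,0]],"travel":[[0.2,0,-1],[0,0,-0.8],[0,0,-0.4],[0,0,0],[0,0,0]],"hand":[15,15,15,15,15]}'
```

```text
t: 9.28
position: [0.6077, 0.0998, 0.0213]
eef_rot: [0.492, 0.509, -0.508, -0.491]
contact_force: [-2.4, 0.1, 6.2]
finger_gap: 0.403
```

```bash
python3 -m crank '{"dr":[[0,0,0],[0,0,0],[0,0,0],[0,0,0],[0,0,0]],"travel":[[0,0,0],[0,0,0],[0,0,0],[0,0,0],[0,0,1]],"hand":[48,60,75,75,75]}'
python3 -m crank '{"dr":[[0,0,0],[0,0,0],[0,0,0],[0,0,0],[0,0,0]],"travel":[[0,0,3],[0,0,4],[0,0,2],[-3.6,-3.6,0],[-2.8,-2.8,0]],"hand":[75,75,75,90,90]}'
```

```text
t: 9.7
position: [0.6059, 0.0998, 0.0285]
eef_rot: [-0.49, -0.508, 0.509, 0.492]
contact_force: [-0.4, -0.3, -0.1]
finger_gap: 0.75
t: 10.12
position: [0.5526, 0.0424, 0.1233]
eef_rot: [0.492, 0.511, -0.508, -0.489]
contact_force: [-0.4, -0.4, -0.5]
finger_gap: 0.901
```

```bash
python3 -m crank '{"dr":[[0,0,0],[0,0,0],[0,0,0],[0,0,0],[0,0,0]],"travel":[[-2.9,-2.9,0],[-2.8,-2.9,0],[-2.8,-2.9,0],[0,0,-3],[0,0,-2]],"hand":[95,95,95,95,95]}'
python3 - <<'E'
from h import *
for n in("side","top"): cv2.imwrite(f"pics/{n}7.png",optics.camera(n)[:,:,::-1])
zs=(.007,.055)
over('top','pics/top7.png',[C['top']['mid']+(z,.018) for z in zs]+[(.457,-.0548,.01,.033)],190,150,150,110,5,'pics/t9.png')
over('side','pics/side7.png',[C['side']['mid']+(z,.018) for z in zs]+[(.4591,-.0486,.046,.016)],230,190,160,120,5,'pics/s10.png')
E
```

```text
t: 10.53
position: [0.4646, -0.0465, 0.0711]
eef_rot: [0.493, 0.508, -0.507, -0.491]
contact_force: [-0.6, -0.2, -0.6]
finger_gap: 0.947
```

View pics/t9.png

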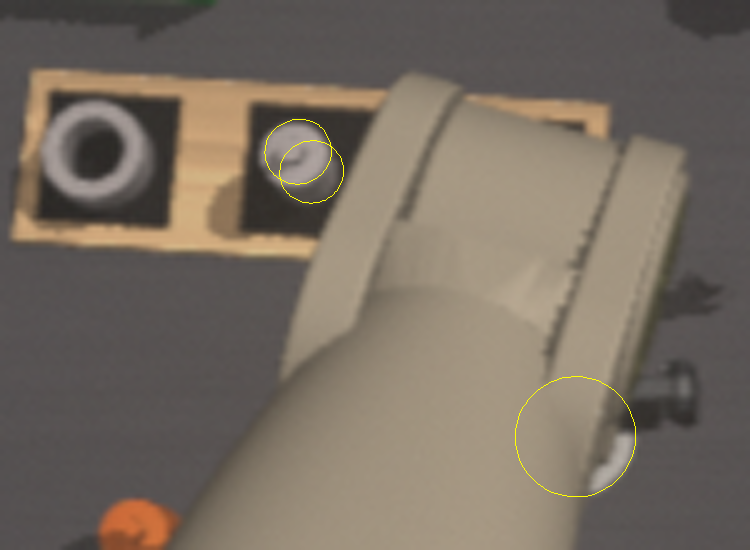

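View pics/s10.png

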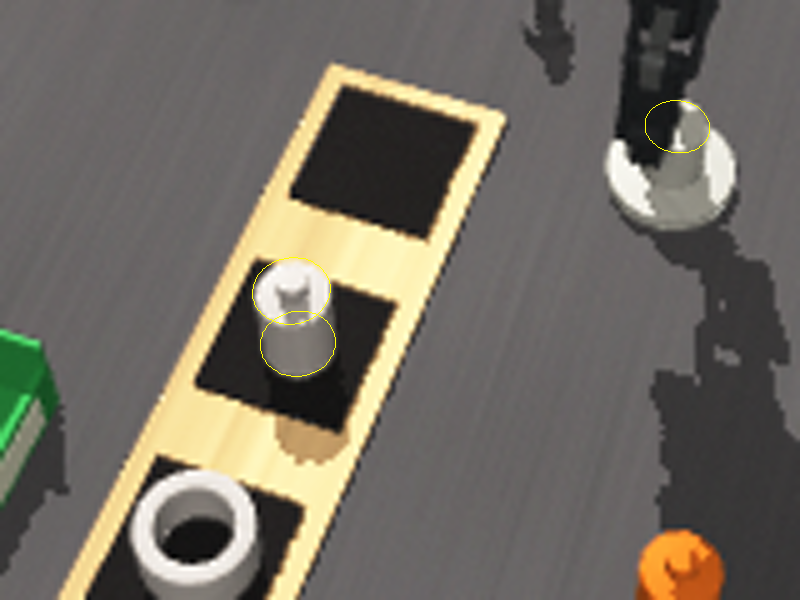

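Ring and roller stand centred on their mats. The hub neck lies between the fingers.

```bash
python3 -m crank '{"dr":[[0,0,0],[0,0,0],[0,0,0],[0,0,0],[0,0,0]],"travel":[[0,0,-2.5],[0,0,-2],[0,0,-0.8],[0,0,0],[0,0,0]],"hand":[95,95,95,95,60]}'
python3 -m crank '{"dr":[[0,0,0],[0,0,0],[0,0,0],[0,0,0],[0,0,0]],"travel":[[0,0,0],[0,0,0],[0,0,0],[0,0,0],[0,0,0]],"hand":[50,40,25,10,10]}'
python3 -m crank '{"dr":[[0,0,0],[0,0,0],[0,0,0]],"travel":[[0,0,0],[0,0,0],[0,0,0]],"hand":[10,10,10]}'
```

```text
t: 11.05
position: [0.4656, -0.0445, 0.0181]
eef_rot: [0.491, 0.509, -0.509, -0.491]
contact_force: [0.7, 0.2, -0.1]
finger_gap: 0.83
t: 11.47
position: [0.4669, -0.046, 0.0192]
eef_rot: [0.493, 0.509, -0.508, -0.49]
contact_force: [0.0, -4.5, 9.0]
finger_gap: 0.355
t: 11.72
position: [0.4669, -0.046, 0.0192]
eef_rot: [0.493, 0.509, -0.508, -0.49]
contact_force: [-0.4, -3.2, 8.8]
finger_gap: 0.354
```

```bash
python3 -m crank '{"dr":[[0,0,0],[0,0,0],[0,0,0],[0,0,0],[0,0,0]],"travel":[[0,0,0],[0,0,0],[-0.7,-0.3,0],[0,0,0],[0,0,0]],"hand":[50,60,60,30,10]}'
python3 -m crank '{"dr":[[0,0,0],[0,0,0],[0,0,0],[0,0,0],[0,0,0]],"travel":[[0,0,0],[0,0,0],[0,0,0],[0,0,0],[0,0,0]],"hand":[10,10,10,10,10]}'
```

```text
t: 12.13
position: [0.4569, -0.0472, 0.0173]
eef_rot: [-0.491, -0.508, 0.508, 0.492]
contact_force: [-2.3, 0.6, 3.0]
finger_gap: 0.357
t: 12.55
position: [0.4568, -0.0472, 0.0173]
eef_rot: [-0.491, -0.508, 0.509, 0.492]
contact_force: [-3.6, 1.2, 6.4]
finger_gap: 0.356
```

```bash
python3 -m crank '{"dr":[[0,0,0],[0,0,0],[0,0,0],[0,0,0],[0,0,0]],"travel":[[0,0,1],[0,0,2],[0,0,3],[0,0,1],[2.8,0.6,0]],"hand":[10,10,10,10,10]}'
python3 -m crank '{"dr":[[0,0,0],[0,0,0],[0,0,0],[0,0,0],[0,0,0]],"travel":[[2.8,0.6,0],[2.9,0.7,0],[2.9,0.7,0],[2.9,0.6,-1],[0,0,-3]],"hand":[10,10,10,10,10]}'
python3 -m crank '{"dr":[[0,0,0],[0,0,0],[0,0,0]],"travel":[[0,0,0],[0,0,0],[0,0,0]],"hand":[10,10,10]}'
python3 - <<'E'
from h import *
for n in("side","top"): cv2.imwrite(f"pics/{n}8.png",optics.camera(n)[:,:,::-1])
zs=(.03,.04)
over('top','pics/top8.png',[C['top']['far']+(z,.033) for z in zs],240,140,100,70,7,'pics/t10.png')
over('side','pics/side8.png',[C['side']['far']+(z,.033) for z in zs],230,180,150,120,5,'pics/s11.png')
E
```

```text
t: 12.97
position: [0.4827, -0.0417, 0.0891]
eef_rot: [-0.491, -0.507, 0.509, 0.492]
contact_force: [0.0, -0.1, -3.1]
finger_gap: 0.36
t: 13.38
position: [0.6111, -0.0156, 0.0511]
eef_rot: [0.495, 0.512, -0.505, -0.487]
contact_force: [2.7, -0.5, -1.4]
finger_gap: 0.358
t: 13.63
position: [0.5999, -0.0155, 0.047]
eef_rot: [-0.491, -0.508, 0.509, 0.492]
contact_force: [-0.0, -0.2, -3.2]
finger_gap: 0.357
```

View pics/t10.png

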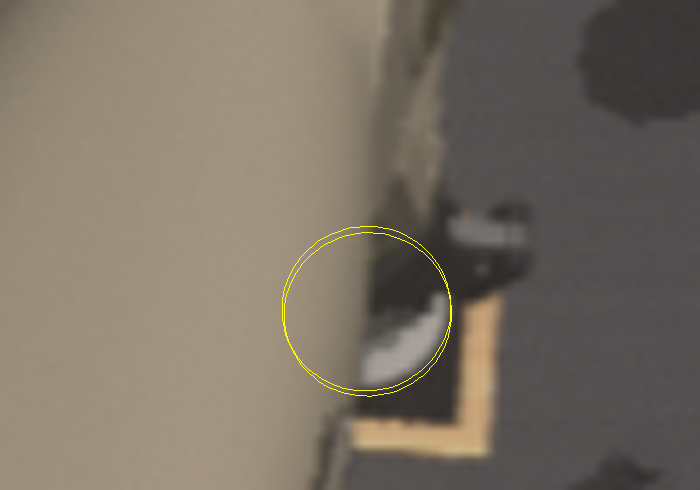

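View pics/s11.png

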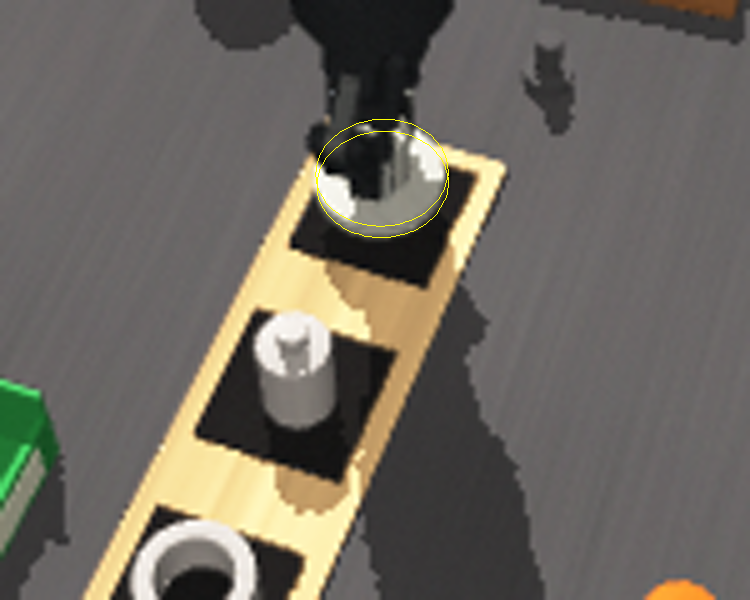

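The hub outline matches in both views, so I'll lower it by 2.2 cm.

```bash
python3 -m crank '{"dr":[[0,0,0],[0,0,0],[0,0,0],[0,0,0],[0,0,0]],"travel":[[0,0,-1],[0,0,-0.8],[0,0,-0.4],[0,0,0],[0,0,0]],"hand":[10,10,10,10,10]}'
```

```text
t: 14.15
position: [0.6007, -0.0157, 0.025]
eef_rot: [-0.491, -0.508, 0.509, 0.492]
contact_force: [0.2, 0.5, -2.8]
finger_gap: 0.358
```

```bash
python3 -m crank '{"dr":[[0,0,0],[0,0,0],[0,0,0],[0,0,0]],"travel":[[0,0,-0.1],[0,0,0],[0,0,0],[0,0,0]],"hand":[10,10,10,10]}'
```

```text
t: 14.48
position: [0.6011, -0.0157, 0.0244]
eef_rot: [-0.491, -0.508, 0.508, 0.491]
contact_force: [-1.3, -0.5, -0.7]
finger_gap: 0.356
```

Contact is beginning: the load has gone from -2.8 to -0.7 N. Releasing.

```bash
python3 -m crank '{"dr":[[0,0,0],[0,0,0],[0,0,0],[0,0,0],[0,0,0]],"travel":[[0,0,0],[0,0,0],[0,0,0],[0,0,0],[0,0,0]],"hand":[42,50,70,70,70]}'
python3 -m crank '{"dr":[[0,0,0],[0,0,0],[0,0,0],[0,0,0],[0,0,0]],"travel":[[0,0,1],[0,0,3],[0,0,3],[0,0,2],[0,0,0]],"hand":[70,70,70,80,80]}'
python3 -m crank '{"dr":[[0,0,0],[0,0,0],[0,0,0],[0,0,0],[0,0,0]],"travel":[[-1.1,-3.5,0],[-1.1,-3.5,0],[-1.1,-3.5,0],[-1.1,-3.5,0],[-1.1,-3.5,0]],"hand":[80,80,80,80,80]}'
```

```text
t: 14.9
position: [0.6013, -0.0157, 0.0245]
eef_rot: [0.492, 0.509, -0.508, -0.491]
contact_force: [-0.2, -0.8, -0.2]
finger_gap: 0.7
t: 15.32
position: [0.6044, -0.0161, 0.1204]
eef_rot: [0.494, 0.51, -0.507, -0.489]
contact_force: [1.2, -0.6, 1.4]
finger_gap: 0.801
t: 15.73
position: [0.5453, -0.1918, 0.1144]
eef_rot: [0.491, 0.509, -0.509, -0.491]
contact_force: [-0.2, 0.1, -1.5]
finger_gap: 0.796
```

```bash
python3 -m crank '{"dr":[[0,0,0],[0,0,0],[0,0,0],[0,0,0],[0,0,0]],"travel":[[-0.6,-2.7,0],[-0.6,-2.6,0],[0,0,0],[0,0,0],[0,0,0]],"hand":[80,90,95,95,95]}'
python3 - <<'E'
from h import *
for n in("side","top"): cv2.imwrite(f"pics/{n}9.png",optics.camera(n)[:,:,::-1])
over('top','pics/top9.png',[C['top']['bin']+(.037,.028),C['top']['mid']+(.055,.018),C['top']['far']+(.017,.033),(.5333,-.2457,.06,.015)],190,150,220,100,3.6.__int__() if 0 else 3,'pics/t11.png')
over('side','pics/side9.png',[C['side']['bin']+(.037,.028),C['side']['mid']+(.055,.018),C['side']['far']+(.017,.033),(.5351,-.2414,.06,.015)],230,120,180,200,3,'pics/s12.png')
from scipy.spatial.transform import Rotation as Q
s=ctrl.read_state();print(s['position'],Q.from_quat(s['eef_rot']).as_matrix())
E
```

```text
t: 16.15
position: [0.5338, -0.2433, 0.1142]
eef_rot: [0.491, 0.509, -0.508, -0.492]
contact_force: [-0.5, -0.1, 1.0]
finger_gap: 0.954
[ 0.53417331 -0.24248517  0.11425508] [[-3.55381560e-02 -3.29218738e-04 -9.99368266e-01]
 [ 9.99368116e-01  6.27041245e-04 -3.55383573e-02]
 [ 6.38345015e-04 -9.99999749e-01  3.06726820e-04]]
```

View pics/t11.png

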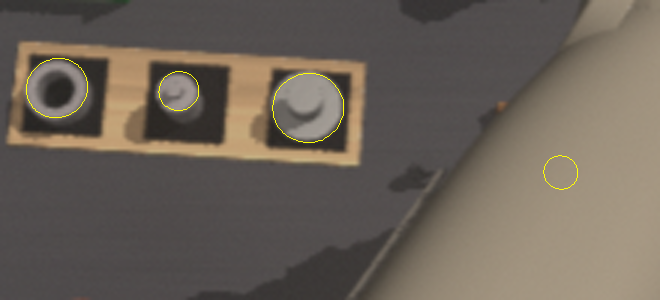

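View pics/s12.png

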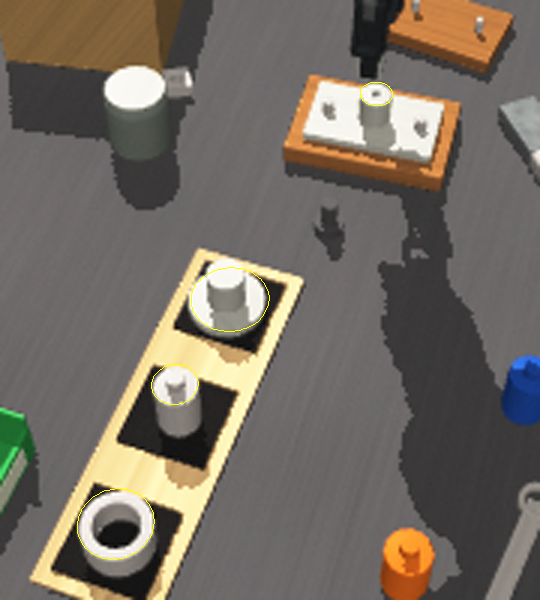

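All three parts are centred on their mats, and the plate sits at (356,92) in the side view, still on its dowels. Descending on the boss.

```bash
python3 -m crank '{"dr":[[0,0,0],[0,0,0],[0,0,0],[0,0,0],[0,0,0]],"travel":[[0,0,-3],[0,0,-3],[0,0,-1.5],[0,0,-0.5],[0,0,0]],"hand":[95,95,95,95,95]}'
python3 - <<'E'
from h import *
cv2.imwrite("pics/side10.png",optics.camera('side')[:,:,::-1])
crop(cv2.imread('pics/side10.png'),310,120,80,70,8,'pics/s13.png')
E
```

```text
t: 16.67
position: [0.5332, -0.2418, 0.0329]
eef_rot: [-0.49, -0.509, 0.509, 0.492]
contact_force: [-0.0, -0.3, 0.5]
finger_gap: 0.953
```

View pics/s13.png

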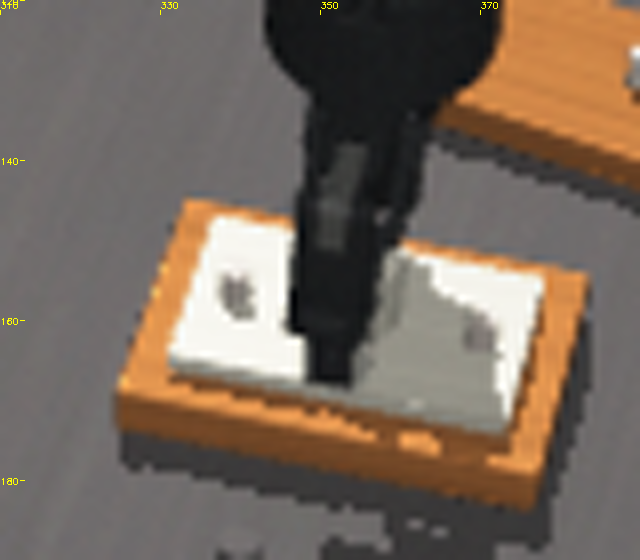

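```bash
python3 -m crank '{"dr":[[0,0,0],[0,0,0],[0,0,0],[0,0,0],[0,0,0]],"travel":[[0,0,0],[0,0,0],[0,0,0],[0,0,0],[0,0,0]],"hand":[60,45,38,30,10]}' 80
python3 -m crank '{"dr":[[0,0,0],[0,0,0],[0,0,0],[0,0,0],[0,0,0]],"travel":[[0,0,0],[0,0,0],[0,0,0],[0,0,0],[0,0,0]],"hand":[10,10,10,10,10]}'
```

```text
t: 17.13
position: [0.5349, -0.2444, 0.0358]
eef_rot: [0.492, 0.508, -0.508, -0.491]
contact_force: [-1.1, 0.0, 7.0]
finger_gap: 0.323
t: 17.55
position: [0.5349, -0.2445, 0.0358]
eef_rot: [0.492, 0.509, -0.508, -0.491]
contact_force: [-0.5, -0.3, 5.6]
finger_gap: 0.325
```

```bash
python3 -m crank '{"dr":[[0,0,0],[0,0,0],[0,0,0],[0,0,0],[0,0,0]],"travel":[[0,0,0.4],[0,0,0.5],[0,0,0.6],[0,0,0.6],[0,0,0]],"hand":[10,10,10,10,10]}'
python3 -m crank '{"dr":[[0,0,0],[0,0,0],[0,0,0],[0,0,0],[0,0,0]],"travel":[[0,0,1],[0,0,1.5],[0,0,1.5],[0,0,0],[0,0,0]],"hand":[10,10,10,10,10]}'
python3 - <<'E'
from h import *
for n in("side","top"): cv2.imwrite(f"pics/{n}11.png",optics.camera(n)[:,:,::-1])
crop(cv2.imread('pics/side11.png'),300,90,110,100,6,'pics/s14.png')
E
```

```text
t: 17.97
position: [0.5344, -0.2437, 0.0565]
eef_rot: [0.492, 0.509, -0.508, -0.491]
contact_force: [0.0, 0.1, -3.0]
finger_gap: 0.324
t: 18.38
position: [0.5344, -0.2435, 0.0962]
eef_rot: [0.492, 0.509, -0.508, -0.491]
contact_force: [-0.5, 0.4, -3.2]
finger_gap: 0.324
```

View pics/s14.png

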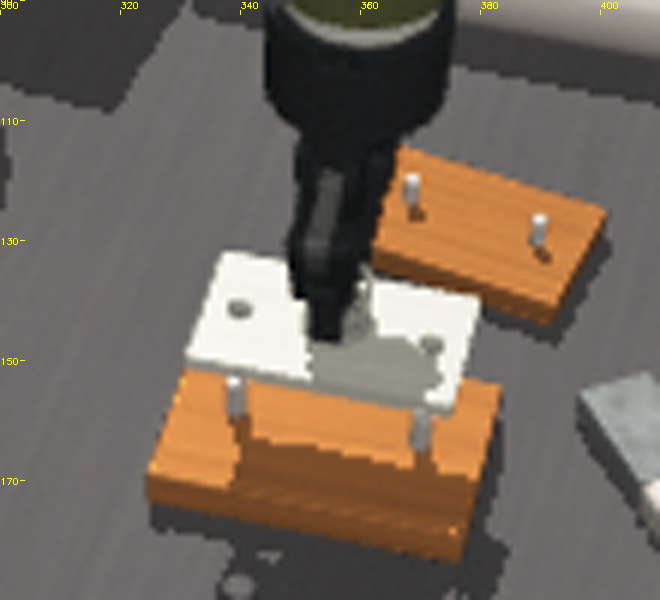

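The plate is level and clear of the dowels. I'll raise it further and carry it over.

```bash
python3 -m crank '{"dr":[[0,0,0],[0,0,0],[0,0,0],[0,0,0],[0,0,0]],"travel":[[0,0,2],[0,0,2],[0.3,1,0],[0.3,2.5,0],[0.6,3,0]],"hand":[10,10,10,10,10]}'
python3 -m crank '{"dr":[[0,0,0],[0,0,0],[0,0,0],[0,0,0],[0,0,0]],"travel":[[0.6,3.2,0],[0.6,3.3,0],[0.6,3.3,0],[0.6,3.3,0],[0.6,3.3,0]],"hand":[10,10,10,10,10]}'
python3 -m crank '{"dr":[[0,0,0],[0,0,0],[0,0,0],[0,0,0],[0,0,0]],"travel":[[0.6,3.3,0],[0.6,3.3,0],[0.6,3.3,0],[0.6,3.3,0],[0.6,3.3,0]],"hand":[10,10,10,10,10]}'
python3 -m crank '{"dr":[[0,0,0],[0,0,0],[0,0,0],[0,0,0],[0,0,0]],"travel":[[0.3,3,0],[0.2,2,0],[0,0,0],[0,0,0],[0,0,0]],"hand":[10,10,10,10,10]}'
```

```text
t: 18.9
position: [0.5456, -0.1786, 0.1339]
eef_rot: [-0.492, -0.508, 0.508, 0.493]
contact_force: [0.8, 1.2, -3.3]
finger_gap: 0.323
t: 19.32
position: [0.575, -0.0121, 0.1334]
eef_rot: [-0.49, -0.508, 0.509, 0.492]
contact_force: [0.4, 0.2, -3.3]
finger_gap: 0.325
t: 19.73
position: [0.6048, 0.1528, 0.1332]
eef_rot: [-0.491, -0.508, 0.509, 0.492]
contact_force: [0.8, -0.9, -2.8]
finger_gap: 0.325
t: 20.15
position: [0.6099, 0.2005, 0.1337]
eef_rot: [-0.491, -0.508, 0.509, 0.492]
contact_force: [0.2, -0.6, -3.4]
finger_gap: 0.323
```

```bash
python3 -m crank '{"dr":[[0,0,0],[0,0,0],[0,0,0],[0,0,0],[0,0,0]],"travel":[[0.2,1.3,0],[0,0,-2.5],[0,0,-2],[0,0,-1.3],[0,0,0]],"hand":[10,10,10,10,10]}'
python3 - <<'E'
from h import *
for n in("side","top"): cv2.imwrite(f"pics/{n}12.png",optics.camera(n)[:,:,::-1])
crop(cv2.imread('pics/side12.png'),220,230,120,100,6,'pics/s15.png')
crop(cv2.imread('pics/top12.png'),160,140,100,80,7,'pics/t12.png')
print(ctrl.read_state()['position'])
E
```

```text
t: 20.57
position: [0.6105, 0.2122, 0.0734]
eef_rot: [-0.49, -0.506, 0.51, 0.493]
contact_force: [-1.3, -0.5, -3.7]
finger_gap: 0.325
[0.61268587 0.21273061 0.07687446]
```

View pics/s15.png

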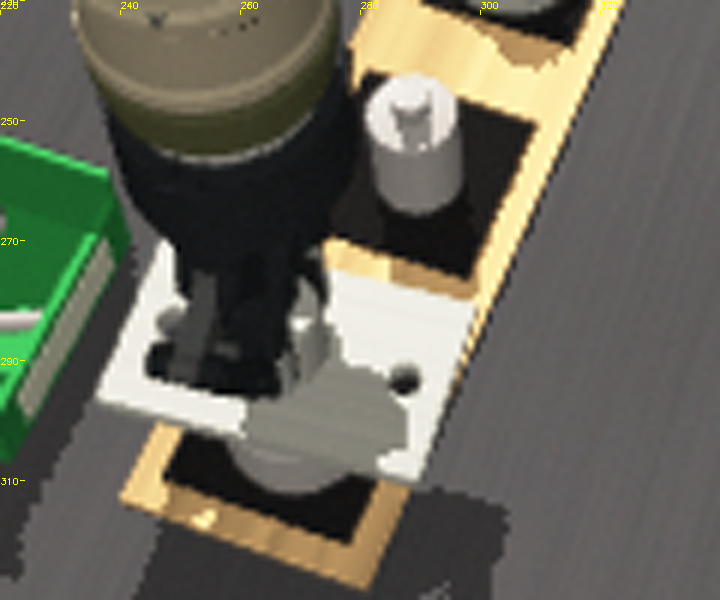

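View pics/t12.png

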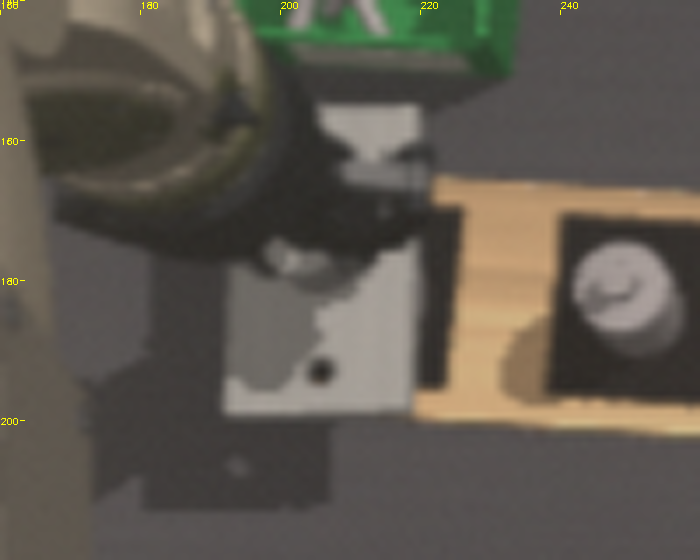

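Run:
```python
from h import *
z=.0687
def p(n,q,o,s): return ray(n,o[0]+(q[0]+.5)/s-.5,o[1]+(q[1]+.5)/s-.5,z)
a=p('side',(405,380),(220,230),6);b=p('side',(170,322),(220,230),6)
print('holes',a,b,np.linalg.norm(a-b),(a+b)/2, a+[.044,.0014])
c=[p('side',q,(220,230),6) for q in((97,401),(420,480),(478,302))];print('side corners',c,(c[0]+c[2])/2)
h=p('top',(321,371),(160,140),7);l=p('top',(225,413),(160,140),7);r=p('top',(412,408),(160,140),7)
print('top',h,h+[.044,.0014],(l+r)/2+[.06,.002])
```

```text
holes [0.5662109  0.21530105] [0.6545839 0.2187854] 0.08844166320845238 [0.6103974  0.21704322] [0.6102109  0.21670105]
side corners [array([0.66701492, 0.25463161]), array([0.54846034, 0.24897492]), array([0.55150794, 0.17884622])] [0.60926143 0.21673891]
top [0.56565591 0.20865258] [0.60965591 0.21005258] [0.61039043 0.21068041]
```

The plate sits about 2 mm short in x relative to the ring in both views, so I'll correct that and lower it.

```bash
python3 -m crank '{"dr":[[0,0,0],[0,0,0],[0,0,0],[0,0,0],[0,0,0]],"travel":[[0.2,0,-1],[0,0,-0.8],[0,0,-0.4],[0,0,0],[0,0,0]],"hand":[10,10,10,10,10]}'
```

```text
t: 21.08
position: [0.6148, 0.2133, 0.055]
eef_rot: [-0.491, -0.508, 0.509, 0.492]
contact_force: [-0.3, 0.0, -3.7]
finger_gap: 0.325
```

```bash
python3 -m crank '{"dr":[[0,0,0],[0,0,0],[0,0,0],[0,0,0]],"travel":[[0,0,-0.1],[0,0,0],[0,0,0],[0,0,0]],"hand":[10,10,10,10]}'
python3 -m crank '{"dr":[[0,0,0],[0,0,0],[0,0,0],[0,0,0]],"travel":[[0,0,-0.1],[0,0,0],[0,0,0],[0,0,0]],"hand":[10,10,10,10]}'
```

```text
t: 21.42
position: [0.6153, 0.2135, 0.0547]
eef_rot: [0.491, 0.509, -0.508, -0.491]
contact_force: [0.4, -0.1, -2.9]
finger_gap: 0.324
t: 21.75
position: [0.6151, 0.2134, 0.0533]
eef_rot: [0.491, 0.509, -0.508, -0.491]
contact_force: [0.5, -0.2, -3.9]
finger_gap: 0.325
```

```bash
python3 -m crank '{"dr":[[0,0,0],[0,0,0],[0,0,0],[0,0,0]],"travel":[[0,0,-0.1],[0,0,0],[0,0,0],[0,0,0]],"hand":[10,10,10,10]}'
python3 - <<'E'
from h import *
cv2.imwrite("pics/side13.png",optics.camera('side')[:,:,::-1])
crop(cv2.imread('pics/side13.png'),220,230,120,100,6,'pics/s16.png')
E
```

```text
t: 22.08
position: [0.6152, 0.2134, 0.0528]
eef_rot: [0.491, 0.509, -0.508, -0.491]
contact_force: [-0.9, -0.0, 1.6]
finger_gap: 0.325
```

View pics/s16.png

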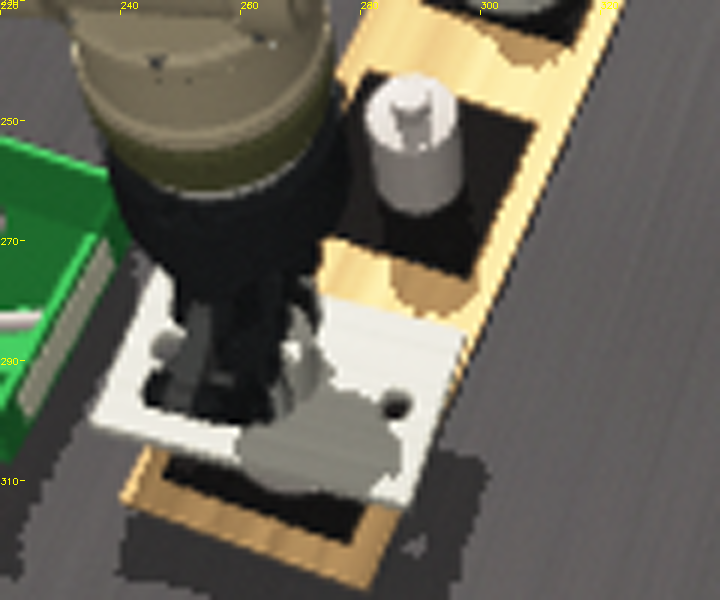

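```bash
python3 - <<'E'
from h import *
z=.045
def p(n,q,o,s): return ray(n,o[0]+(q[0]+.5)/s-.5,o[1]+(q[1]+.5)/s-.5,z)
c=[p('side',q,(220,230),6) for q in((92,420),(407,506),(467,335))];print(np.linalg.norm(c[0]-c[1]),(c[0]+c[2])/2)
print(p('side',(398,405),(220,230),6)+[.044,.0014])
E
python3 -m crank '{"dr":[[0,0,0],[0,0,0],[0,0,0],[0,0,0],[0,0,0]],"travel":[[0,0,0],[0,0,0],[0,0,0],[0,0,0],[0,0,0]],"hand":[38,45,60,70,70]}'
python3 -m crank '{"dr":[[0,0,0],[0,0,0],[0,0,0],[0,0,0],[0,0,0]],"travel":[[0,0,1],[0,0,2],[0,0,3],[0,0,4],[0,0,3]],"hand":[70,70,70,70,70]}'
python3 -m crank '{"dr":[[0,0,0],[0,0,0],[0,0,0],[0,0,0],[0,0,0]],"travel":[[-3,-3,0],[-3,-3,0],[-3,-3,0],[-3,-3,0],[-3,-3,0]],"hand":[70,70,70,70,70]}'
python3 -m crank '{"dr":[[0,0,0],[0,0,0],[0,0,0],[0,0,0],[0,0,0]],"travel":[[0,-3.5,0],[0,-3.5,0],[0,-3.5,0],[0,-3.5,0],[0,-3.5,0]],"hand":[70,70,70,70,70]}'
python3 -m crank '{"dr":[[0,0,0],[0,0,0],[0,0,0],[0,0,0],[0,0,0]],"travel":[[0,-3.5,0],[0,-3.5,0],[0,0,0],[0,0,0],[0,0,0]],"hand":[70,70,70,70,70]}'
python3 - <<'E'
from h import *
for n in("side","top"): cv2.imwrite(f"pics/{n}14.png",optics.camera(n)[:,:,::-1])
crop(cv2.imread('pics/side14.png'),220,190,120,130,4,'pics/s17.png')
crop(cv2.imread('pics/top14.png'),180,140,140,80,5,'pics/t13.png')
E
```

```text
0.11948313228967175 [0.61500915 0.21700513]
[0.61473579 0.21628075]
t: 22.55
position: [0.6152, 0.2134, 0.0523]
eef_rot: [0.491, 0.509, -0.508, -0.491]
contact_force: [0.5, -0.2, -0.7]
finger_gap: 0.706
t: 22.97
position: [0.6153, 0.2134, 0.1857]
eef_rot: [0.492, 0.509, -0.508, -0.491]
contact_force: [0.3, -0.1, -0.0]
finger_gap: 0.701
t: 23.38
position: [0.4664, 0.0651, 0.1831]
eef_rot: [0.492, 0.509, -0.508, -0.491]
contact_force: [0.7, -1.0, 1.4]
finger_gap: 0.705
t: 23.8
position: [0.4676, -0.1107, 0.1835]
eef_rot: [0.492, 0.509, -0.508, -0.491]
contact_force: [0.6, 0.0, -0.2]
finger_gap: 0.699
t: 24.22
position: [0.4675, -0.1788, 0.1827]
eef_rot: [0.491, 0.508, -0.508, -0.492]
contact_force: [-0.5, 0.3, -0.8]
finger_gap: 0.699
```

View pics/s17.png

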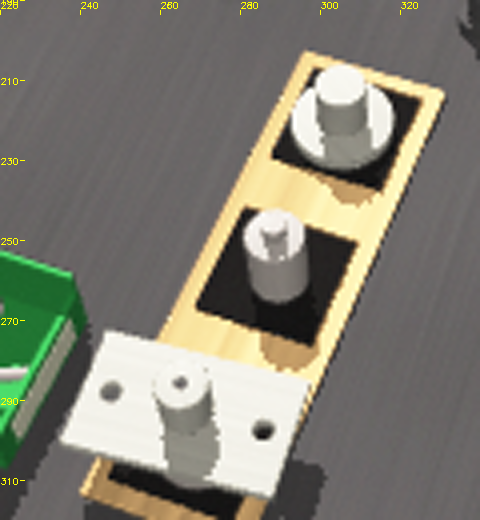

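View pics/t13.png

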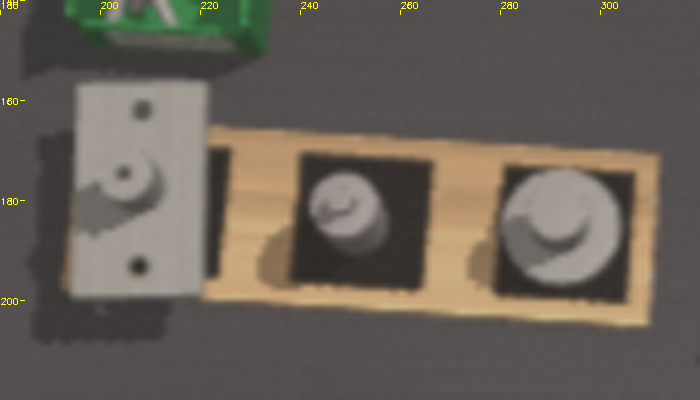

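Run:
```python
from h import *
def p(n,q,o,s,z): return ray(n,o[0]+(q[0]+.5)/s-.5,o[1]+(q[1]+.5)/s-.5,z)
print('top plate',p('top',(140,188),(180,140),5,.045),'boss',p('top',(123,173),(180,140),5,.077),'mat',C['top']['bin'])
print('side plate',(p('side',(111,391),(220,190),4,.045)+p('side',(263,430),(220,190),4,.045))/2,'boss',p('side',(180,383),(220,190),4,.077),'mat/ring',C['side']['bin'])
print('ring top cam from t9',p('top',(93,150),(190,150),5,.037))
from plant import hand_in
print(ctrl.read_state()['t']); hand_in()
```

```text
top plate [0.61356375 0.21178976] boss [0.61370824 0.2126228 ] mat (0.611, 0.2111)
side plate [0.61576073 0.21670739] boss [0.61587646 0.21656863] mat/ring (0.6125, 0.216)
ring top cam from t9 [0.60878518 0.21191074]
24.3167
the job is handed in; nothing more can be done
```

I laid out the bearing kit, put the cover plate on the ring, and handed the job in at 24.3 s, well inside the 128 s limit. It reported no verdict, so the results below are my own camera checks.

**Order of work:** I set the ring on the bin-end mat, the roller on the middle mat and the hub on the other end mat. Only then did I lift the plate straight up off its dowels, with little sign of binding. I lowered it boss upward onto the ring, let go, and moved the gripper clear.

**Last checks, from both cameras:**
- **Parts on mats:** ring, roller and hub stood upright and matched their predicted centred outlines to about 2–3 mm.
- **Plate:** it lay flat on the ring, about 3 mm from the mat centre in both views. A rough top-view reading of the ring's centre puts it about 5 mm off. The limit is 12 mm.

**What disagreed or needed mending:**
- **Camera offset:** the two cameras differed by a steady 5 mm or so in y and 2 mm in x. I used their average as the robot target and compared parts only within one view.
- **Hub grip:** one move came up about 8 mm short, so the first grip on the hub was off-centre. I let go, moved over and gripped it again.

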